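# Turn a worn punch board over onto the tapping slab

## Task

The white plastic punch board lies flat on the rubber pad in front of the stone slab with its chewed-up face up; it is too wide to grip. Push it square up against the slab's front edge, work its near edge upward until the board stands on edge against the slab and tips over onto it, clean face up, then slide it on until it lies flat with no part hanging over any edge of the slab. Never bear on the board with more than about 30 N, and leave the steel weight, tape roll, bottle and tin where they stand.

Things in the scene. Friction and masses are not known exactly. Their poses are not given: they have to be found in the camera images.
- board: The punch board: plain white plastic (HDPE), 120 (its x) by 150 (its y) by 15 mm thick (z), about 0.26 kg, loose. Origin at its centre, half-way up; z points out of the worn face (dark punch marks, knife scores), up at the start; the other face is clean. It lies on the pad, its x pointing roughly at the slab (up to 12 degrees out of square), the facing sides about 15 to 35 mm apart.
- near_side (a point): Middle of the board's long side away from the slab (its -x side, 60 mm from the centre), half-way up. This side hangs out over the pad's front edge, 12 mm above the bench: by 14 mm when the board is pushed against the slab, by 30 to 50 mm at the start. Plastic rubs on stone and pad with a coefficient of about 0.6, on fingers no less; with the board against the slab, fingers pressing on this side with some 10 N carry it up by friction.
- corner0 (a point): Corner of the board at its -x, -y, half-way through its thickness (60 and 75 mm from the centre).
- corner1 (a point): Corner of the board at its -x, +y, half-way through its thickness.
- corner2 (a point): Corner of the board at its +x, -y, half-way through its thickness.
- corner3 (a point): Corner of the board at its +x, +y, half-way through its thickness.
- slab: The tapping slab: grey flecked stone, 200 (its x) by 340 (its y) by 20 mm thick, lying on a black hard-rubber pad 12 mm thick; both fixed. Origin on the bench under the slab's centre; x points away from the robot, z up. Slab top at z = 32 mm; its front edge, an upright wall 20 mm high above the pad, at x = -100 mm, along y. The pad's front edge is at x = -206 mm, its sides at y = +-180 mm. Turned up to 12 degrees.
- weight: Steel pressing weight, 44 mm across, 52 mm high, standing on the slab at its left end, about 145 mm left (+y) of the slab's centre. Origin at the centre of its underside. To be left alone.
- tape: Roll of paper tape lying flat, 100 mm across, 24 mm high, beside the work. Origin at the centre of its underside. To be left alone.
- dye: Black dye bottle, 38 mm across, 95 mm high, standing beside the work. Origin at the centre of its underside. To be left alone.
- tin: Steel glue tin with lid, 102 mm across, 112 mm high, standing to the left of the slab's front. Origin at the centre of its underside. To be left alone.
Not all that is in view belongs to the job. There is more than one size of the board; the one meant has the size given above.

How it is judged:
By the outcome, as a careful person would: the job done as asked, in the order asked, and still so for the second after the job is handed in, with the robot touching nothing.
It also fails if it takes over 70 s, if anything falls off the work surface, if the arm or the gripper's body presses on something with over 40 N, if the wrist force passes 120 N, or if a joint passes its speed limit or range.

## Robot

A 6-joint arm with a two-finger parallel gripper is mounted at the origin on the work surface. World frame = base frame: x ahead of the robot, y to its left, z up, the work surface at z = 0. Lengths are in mm, angles in rad, forces in N, time in s.
With the tool pointing down it reaches from about 275 to 825 mm from the base axis. Payload 5.2 kg.
Tool frame: the origin (TCP) lies at the very end of the fingers, on their centre line; the grasp point (between the pads) lies 19 mm behind it; z points along the fingers, y is the line along which they close (so a half turn about z gives the same grasp; the last joint's range is limited). The gripper opens to 93 mm and grips with 3 to 60 N. Pads are 15 mm wide; open, the fingers measure 128 mm over their backs; the gripper's body (75 mm by 188 mm) begins 65 mm behind the grasp point.
Start: joints at [0.943, 0.259, 1.535, -0, 1.348, -0.203], TCP at [226.656, 501.131, 218.653] pointing down, gripper open.
Joint ranges: [-3.14, 3.14], [-0.91, 2.08], [0.19, 2.58], [-1.22, 4.36], [0.22, 2.71], [-3.12, 3.12]. Speed limits (rad/s): [2.57, 2.57, 3.14, 3.14, 3.14, 3.14].

## Interface

Orientations are given as [roll, pitch, yaw] about the fixed x, y, z axes, in that order (R = Rz(yaw) Ry(pitch) Rx(roll)).
In Python, from bench import robot gives the robot as it stands. The module is installed in compiled form; this text tells all that it offers. Calls block until the motion is done:
- robot.move_ptp(position, orientation): joint-space move of the TCP to a pose.
- robot.move_linear(position, ori=None, speed=150, f_stop=None): straight line of the TCP; ori=None keeps the orientation; speed is the mean speed in mm/s. With f_stop (N) it stops when the force on the tool has changed by that much, and returns True; else False.
- robot.move_j(angles): joint-space move.
- robot.move_gripper(opening): opening from 0.0 (shut) to 1.0 (fully open); the grip force is fixed at half the most; returns when the fingers have stopped.
- robot.sleep(seconds).
- robot.inverse_kinematics(position, orientation): joint angles nearest the present ones, or None.
- robot.get_image(name): name is "scene" or "top" or "wrist"; returns a dict with "img" (420x560x3 uint8, blue, green, red), "fovy" (degrees; the focal length in pixels is half the picture's height over the tangent of half this angle, whatever the lens; pixels are square), "cx", "cy" (the principal point, pixels), "eye" and "orientation" of the camera in the world. Camera axes: x right, y down, z forward; pixel columns grow to the right and rows downward; lengths in mm; the calibration is good to about 2 mm. A picture is of the moment at which its call begins. There is no depth.
A pose or a line that the arm cannot do raises robot.MotionError and nothing moves.
- robot.hand_in(): hands the job in; it is judged then, once.
Readings, each from a call of its own:
- robot.current_t(): time.
- robot.current_qpos(): joint angles.
- robot.current_joint_vel(): joint speeds.
- robot.current_joint_efforts(): joint torques, N m.
- robot.current_tcp_pos(): TCP position.
- robot.current_eef_rot(): TCP orientation.
- robot.current_contact_force(): force on the tool from outside, world axes, zero at the start.
- robot.current_ft_torque(): the same for the moment, N m.
- robot.current_gripper_width(): opening from 0.0 (shut) to 1.0 (fully open).
- robot.current_finger_force(): force on a finger pad.
Only numpy, scipy, OpenCV 4.12 (cv2) and the standard library are available. Lean on these libraries where they do the work, as an engineer would, in place of code of your own. Each camera call takes 0.05 s, during which the arm holds its last target. There are 200 camera calls.

## Working session

There is one attempt and no reset: what is moved stays moved. The work goes in short steps, each a Python script; the robot and the scene stay as the last script left them, time stands still between calls to the robot, and variables do not carry over. Pictures are saved under pics/ and viewed, at most 10 in all, crops included, and the job is handed in when it is done.

```bash
mkdir -p pics; python3 - <<'E'
from bench import robot
import cv2
for n in("top","scene"):
    d=robot.get_image(n); cv2.imwrite(f"pics/{n}0.png",d["img"]); print(n,d["fovy"],d["cx"],d["cy"],d["eye"],d["orientation"])
E
```

```text
top 55.77855621378887 284.9647938565955 214.39411221005142 [ 322.64332675   27.10888992 1030.70481703] [-2.97069591 -0.01655462 -1.58088249]
scene 47.160988442078384 283.27908779311116 207.33818847121498 [1231.29095798  310.7898502   634.8933506 ] [-2.19528783  0.01079909  1.92367175]
```

View pics/top0.png

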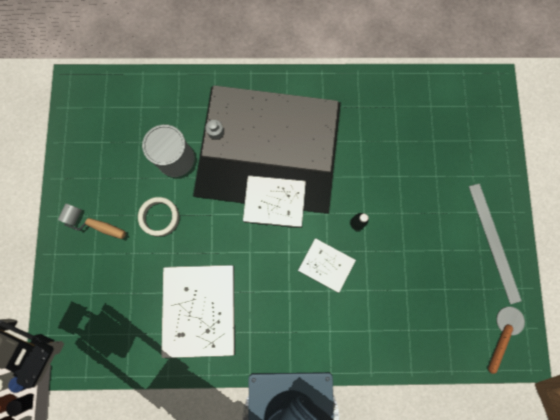

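View pics/scene0.png

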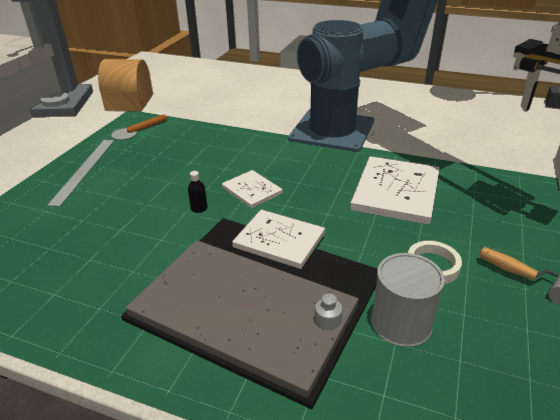

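Three boards can be seen in the top image. The one at (275,200) lies on the pad at the slab's front, and the others are a small one at (327,265) and a large one at (198,310), both on the bench. The first fits by place, so I'm checking its size and taking a crop.

```bash
cat > h.py <<'E'
from bench import robot
import numpy as np, cv2
from scipy.spatial.transform import Rotation as R
def cam(n):
    d=robot.get_image(n); d["f"]=210/np.tan(np.radians(d["fovy"]/2)); d["R"]=R.from_euler("xyz",d["orientation"]).as_matrix(); return d
def px2w(d,uv,z):
    uv=np.atleast_2d(uv).astype(float)
    r=np.c_[(uv[:,0]-d["cx"])/d["f"],(uv[:,1]-d["cy"])/d["f"],np.ones(len(uv))]@d["R"].T
    e=np.array(d["eye"]); return e+r*((z-e[2])/r[:,2])[:,None]
def w2px(d,p):
    c=(np.atleast_2d(p)-np.array(d["eye"]))@d["R"]; return np.c_[c[:,0]/c[:,2]*d["f"]+d["cx"],c[:,1]/c[:,2]*d["f"]+d["cy"]]
E
python3 - <<'E'
from h import *
d=cam("top"); im=d["img"]; g=im.min(2)
m=(g>120).astype(np.uint8)
m=cv2.morphologyEx(m,cv2.MORPH_CLOSE,np.ones((5,5)))
n,l,s,c=cv2.connectedComponentsWithStats(m)
for i in range(1,n):
    if 300<s[i,4]<12000 and 150<c[i,0]<370 and c[i,1]>120:
        cnt=cv2.findContours((l==i).astype(np.uint8),0,1)[0][0]
        b=cv2.boxPoints(cv2.minAreaRect(cnt)); w=px2w(d,b,27)
        print(c[i].round(1),b.round(1).tolist(),w[:,:2].round(1).tolist(),[round(np.linalg.norm(w[k]-w[k-1]),1) for k in range(4)])
for z,p in((32,[(213,87),(340,100),(333,170),(201,157)]),(12,[(193,197),(330,213)])): print(px2w(d,p,z).round(1).tolist())
cv2.imwrite("pics/crop.png",cv2.resize(im[75:285,140:390],None,fx=2.85,fy=2.85,interpolation=cv2.INTER_CUBIC))
E
```

```text
[163.2 144.5] [[142.0, 125.0], [184.0, 125.0], [184.0, 164.0], [142.0, 164.0]] [[739.2, 385.8], [738.9, 274.8], [631.3, 271.3], [631.8, 380.4]] [np.float64(107.6), np.float64(111.0), np.float64(107.7), np.float64(109.1)]
[274.  200.9] [[242.3000030517578, 221.1999969482422], [246.6999969482422, 174.89999389648438], [305.70001220703125, 180.39999389648438], [301.3999938964844, 226.6999969482422]] [[478.9, 117.9], [601.0, 107.6], [585.3, -46.3], [463.4, -32.9]] [np.float64(151.5), np.float64(122.6), np.float64(154.7), np.float64(122.6)]
[157.  216.1] [[138.0, 197.0], [176.0, 197.0], [176.0, 235.0], [138.0, 235.0]] [[543.8, 386.1], [543.2, 288.9], [444.7, 285.3], [445.5, 381.0]] [np.float64(98.4), np.float64(97.2), np.float64(98.5), np.float64(95.7)]
[326.6 265. ] [[296.70001220703125, 270.3999938964844], [314.6000061035156, 237.1999969482422], [356.29998779296875, 259.6000061035156], [338.3999938964844, 292.8999938964844]] [[352.9, -19.2], [436.3, -66.1], [378.5, -170.4], [296.5, -122.3]] [np.float64(117.5), np.float64(95.7), np.float64(119.2), np.float64(95.0)]
[197.7 311. ] [[161.0, 265.0], [233.0, 265.0], [233.0, 357.0], [161.0, 357.0]] [[369.6, 319.9], [367.9, 140.3], [147.5, 137.6], [149.8, 310.5]] [np.float64(220.0), np.float64(179.6), np.float64(220.4), np.float64(172.9)]
[235.9 393.7] [[217.0, 387.0], [248.0, 387.0], [248.0, 404.0], [217.0, 404.0]] [[79.7, 174.8], [78.7, 101.1], [40.7, 100.9], [41.8, 174.1]] [np.float64(38.0), np.float64(73.7), np.float64(38.0), np.float64(73.2)]
[[844.7, 199.3, 32.0], [806.6, -142.6, 32.0], [611.5, -117.7, 32.0], [648.5, 226.5, 32.0]]
[[546.2, 248.5, 12.0], [501.1, -109.2, 12.0]]
```

View pics/crop.png

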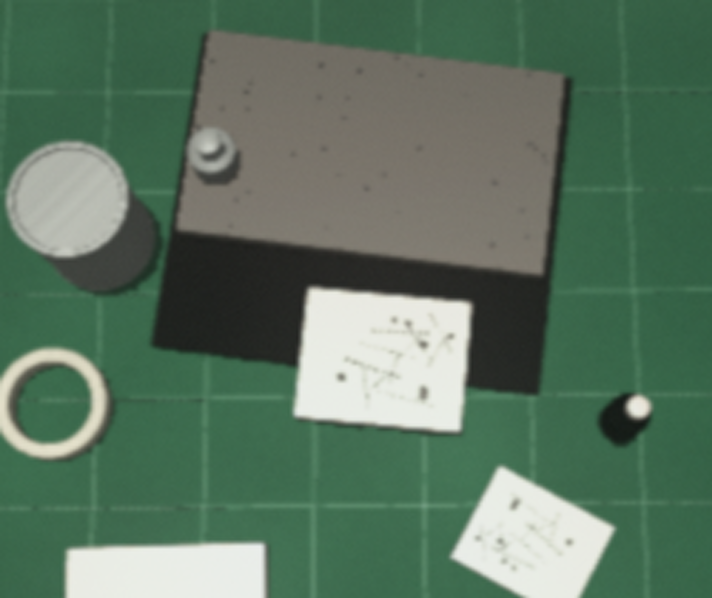

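The crop shows the board at crop px (382,360), measuring about 122x152, so it's the 120x150 one. The small board is 95x118 and the big one 175x220. Next I'll fit the slab pose and move to the pre-push pose.

```bash
cat >> h.py <<'E'
import json,os
if os.path.exists("slab.json"): SX,SY,SYAW=json.load(open("slab.json"))
def s2w(x,y,z):
    c,s=np.cos(SYAW),np.sin(SYAW); return np.array([SX+c*x-s*y,SY+s*x+c*y,z])
def w2s(p):
    c,s=np.cos(SYAW),np.sin(SYAW); p=np.asarray(p); dx,dy=p[...,0]-SX,p[...,1]-SY; return np.stack([c*dx+s*dy,-s*dx+c*dy],-1)
def F():
    f=np.array(robot.current_contact_force()); xy=np.array([np.cos(SYAW),np.sin(SYAW)])@f[:2]; return np.array([xy,-np.sin(SYAW)*f[0]+np.cos(SYAW)*f[1],f[2]])
def tcp():
    p=np.array(robot.current_tcp_pos()); return np.r_[w2s(p),p[2]]
E
python3 - <<'E'
from h import *
from scipy.optimize import least_squares
d=cam("top"); im=d["img"].astype(int)
b,g,r=im[...,0],im[...,1],im[...,2]
m=((r>60)&(r>g-8)&(r<170)).astype(np.uint8)
box=np.zeros_like(m); box[80:178,195:345]=1; m&=box
m=cv2.morphologyEx(cv2.morphologyEx(m,cv2.MORPH_OPEN,np.ones((3,3))),cv2.MORPH_CLOSE,np.ones((9,9)))
n,l,s,c=cv2.connectedComponentsWithStats(m); i=1+s[1:,4].argmax()
# signed fit on distance to rectangle outline
cnt=cv2.findContours((l==i).astype(np.uint8),0,1)[0][0][:,0]
w=px2w(d,cnt,32)[:,:2]
def res(p):
    c,s=np.cos(p[2]),np.sin(p[2]); q=(w-p[:2])@np.array([[c,-s],[s,c]])
    dx=abs(q[:,0])-100;dy=abs(q[:,1])-170; return np.where(abs(dx)<abs(dy),dx,dy)
o=least_squares(res,[728,41,-.107],loss="soft_l1"); print(o.x,np.degrees(o.x[2]),np.abs(res(o.x)).mean(),s[i])
json.dump(o.x.tolist(),open("slab.json","w"))
import h; h.SX,h.SY,h.SYAW=o.x
bc=np.array([[478.9,117.9],[601,107.6],[585.3,-46.3],[463.4,-32.9]]); print("board in slab",w2s(bc).round(1).tolist(),w2s(bc.mean(0)))
print("dye/tape/tin",[w2s(px2w(d,p,z)[0]).round() for p,z in(((364,217),95),((157,216),24),((164,143),112),((214,128),84))])
E
```

```text
[ 7.28088459e+02  4.53019468e+01 -1.34094654e-01] -7.683057706406936 1.2262501603824 [ 202   86  136   86 9208]
board in slab [[-256.7, 38.6], [-134.3, 44.7], [-129.3, -109.9], [-251.9, -112.9]] [-193.01274235  -34.84423225]
dye/tape/tin [array([-219., -256.]), array([-270.,  257.]), array([-104.,  243.]), array([-40., 136.])]
```

```bash
python3 - <<'E'
from h import *
d=cam("top"); im=d["img"].astype(float); sc=lambda u,v:im[v,u].sum()
def edge(us,v0,v1,z,name,vert=True):
    pts=[]
    for u in us:
        col=(im[v0:v1,u] if vert else im[u,v0:v1]).sum(1); g=np.abs(np.diff(cv2.GaussianBlur(col[:,None],(1,5),1)[:,0])); k=g.argmax()
        if 0<k<len(g)-1:
            a,b,c=g[k-1:k+2]; k=k+.5*(a-c)/(a-2*b+c)
        t=v0+k+.5; pts.append((u,t) if vert else (t,u))
    w=px2w(d,pts,z)[:,:2]
    vx,vy,x0,y0=cv2.fitLine(w.astype(np.float32),cv2.DIST_HUBER,0,.01,.01).ravel()
    a=np.degrees(np.arctan2(vy,vx)); res=np.abs((w-[x0,y0])@[-vy,vx]); print(name,round(a,2),(x0,y0),res.mean().round(2))
edge(range(225,328,3),152,176,32,"front")
edge(range(220,335,3),80,106,32,"back")
edge(range(105,165,3),325,345,32,"right",False)
edge(range(195,240,3),188,212,12,"padfrontL")
edge(range(252,300,3),170,186,27,"board far")
edge(range(248,298,3),215,232,27,"board near")
edge(range(183,220,3),296,312,27,"board right",False)
edge(range(180,216,3),236,252,27,"board left",False)
E
```

```text
front 82.36 (np.float32(627.1598), np.float32(30.93398)) 0.16
back 82.35 (np.float32(825.64685), np.float32(14.066214)) 0.35
right -7.68 (np.float32(709.59784), np.float32(-123.24078)) 0.24
padfrontL 81.92 (np.float32(538.19763), np.float32(183.72697)) 0.36
board far 84.18 (np.float32(593.43085), np.float32(39.747227)) 0.19
board near 84.19 (np.float32(472.08902), np.float32(38.289207)) 0.22
board right -5.9 (np.float32(531.43756), np.float32(-39.286453)) 0.29
board left -5.58 (np.float32(545.08356), np.float32(111.143036)) 0.24
```

```bash
python3 - <<'E'
from h import *
o=[np.pi,0,SYAW]
robot.move_ptp(s2w(-290,-35,120),o); robot.move_gripper(1.0)
robot.move_linear(s2w(-290,-35,4),speed=120,f_stop=8)
print(robot.current_t(),tcp(),F(),robot.current_ft_torque())
print(robot.move_linear(s2w(-215,-35,4),speed=40,f_stop=8))
robot.sleep(.2)
print(robot.current_t(),tcp(),F(),robot.current_ft_torque())
cv2.imwrite("pics/t1.png",cv2.resize(cam("top")["img"][75:285,140:390],None,fx=2.8,fy=2.8))
E
```

```text
3.425 [-289.46643398  -34.9787912     4.46339602] [-0.95196572 -0.67215265  0.98690542] [0.02873063 0.18969971 0.00031711]
True
5.0 [-230.63246823  -34.96300087    3.06967658] [-0.60639835  0.02012947  1.17089721] [ 0.00404722  0.157319   -0.0137683 ]
```

View pics/t1.png

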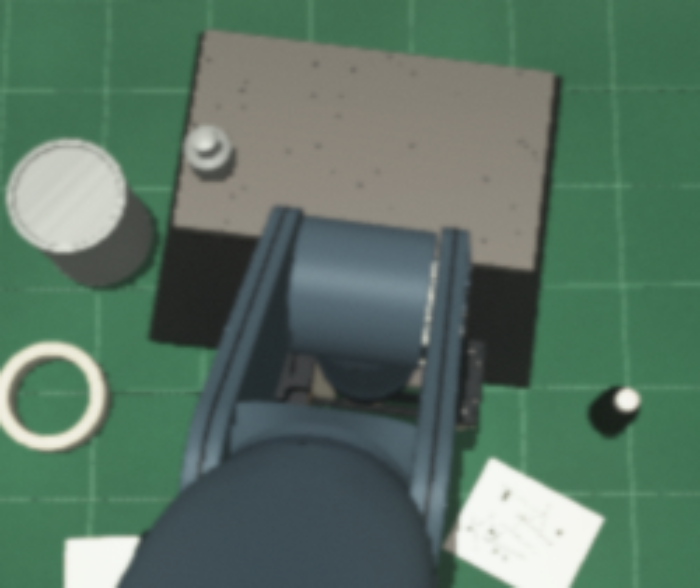

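The arm hides the board. The TCP stopped at -230.6, where contact with the wall is expected. I'll press in small steps to check how stiff the contact is and whether the board is seated.

```bash
python3 - <<'E'
from h import *
for x in (-230,-229,-228,-227,-226,-225,-224):
    s=robot.move_linear(s2w(x,-35,4),speed=20,f_stop=12); robot.sleep(.05)
    f=np.mean([F() for _ in range(1)],0); print(round(robot.current_t(),2),s,x,tcp().round(2),f.round(2),np.round(robot.current_ft_torque(),2))
    if f[0]<-9: break
E
```

```text
5.35 False -230 [-229.91  -35.01    4.05] [-0.4  -0.01  0.93] [ 0.04  0.16 -0.01]
5.65 False -229 [-229.47  -34.98    3.91] [-2.04  0.17  1.6 ] [ 0.01  0.47 -0.11]
5.95 False -228 [-229.48  -34.97    3.79] [-5.71  0.33  3.14] [-0.07  1.   -0.22]
6.25 False -227 [-229.48  -34.96    3.67] [-7.35 -0.66  5.72] [-0.02  1.32 -0.19]
6.55 False -226 [-229.49  -34.94    3.53] [-8.68 -0.68  7.85] [ 0.    1.7  -0.27]
6.85 False -225 [-229.51  -34.93    3.41] [-11.2   -0.98   8.26] [-0.03  2.08 -0.27]
```

The contact is soft (about 2.5 N/mm) and the board is seated. Now I'll carry the near edge up along the predicted arc with force feedback, to 24° first.

```bash
cat >> h.py <<'E'
def lift(t0,t1,dx,ft,step=2,y=-35,fx0=-229.5,z0=4,dz=0):
    for t in np.arange(t0,t1+.1,step):
        a=np.radians(t); x=fx0+120*(1-np.cos(a))-15*np.sin(a); z=z0+120*np.sin(a)+dz
        robot.move_linear(s2w(x+dx,y,z),speed=35)
        f=F(); p=tcp(); print(t,round(robot.current_t(),2),"dx%.1f"%dx,"err",np.round(p-[x,y,z],1),f.round(1))
        if np.linalg.norm(f)>24: print("high"); break
        dx=np.clip(dx+.25*(ft+f[0]),0,9)
    return dx
E
python3 - <<'E'
from h import *
print(lift(2,24,5,11))
cv2.imwrite("pics/s2.png",cam("scene")["img"][150:400,100:480])
E
```

```text
2.0 7.12 dx5.0 err [ 0.3  0.1 -1.5] [-8.7 -0.  -1.6]
4.0 7.38 dx5.6 err [ 0.3  0.1 -1.7] [-8.9 -0.5 -3.1]
6.0 7.65 dx6.1 err [ 0.4  0.1 -1.9] [-10.1  -1.   -1.1]
8.0 7.92 dx6.3 err [ 0.4  0.1 -2. ] [-10.9  -0.1  -1.3]
10.0 8.18 dx6.3 err [ 0.4  0.1 -1.9] [-10.7   0.1  -0.6]
12.0 8.45 dx6.4 err [ 0.4  0.1 -1.9] [-11.4  -1.1  -0.3]
14.0 8.72 dx6.3 err [ 0.4  0.1 -1.9] [-11.5  -0.8  -1. ]
16.0 8.98 dx6.2 err [ 0.4  0.1 -1.8] [-11.    0.    0.3]
18.0 9.25 dx6.2 err [ 0.3  0.1 -1.8] [-11.2  -0.2   0.3]
20.0 9.52 dx6.1 err [ 0.3  0.1 -1.7] [-10.5  -1.1   2. ]
22.0 9.78 dx6.2 err [ 0.2  0.1 -1.8] [-11.6  -0.8   2.5]
24.0 10.05 dx6.1 err [ 0.1  0.1 -1.7] [-12.7  -0.3   1.8]
5.638008760253459
```

View pics/s2.png

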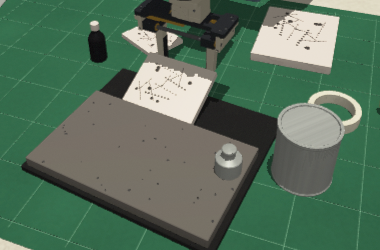

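The scene picture shows the board rising evenly, with its near edge at crop px (180,65) on both fingers and the rest unmoved. It follows the model, so I'll continue with a lower push force as the angle grows.

```bash
python3 - <<'E'
from h import *
dx=lift(26,44,5,8); dx=lift(46,64,min(dx,4.5),6); dx=lift(66,80,min(dx,4),5); print(dx)
cv2.imwrite("pics/s3.png",cam("scene")["img"][100:400,100:480])
E
```

```text
26.0 10.36 dx5.0 err [ 0.   0.1 -1.4] [-10.9   0.2   2.6]
28.0 10.62 dx4.3 err [-0.   0.1 -1.2] [-9.8 -1.2  2.1]
30.0 10.88 dx3.8 err [ 0.4  0.1 -0.9] [-7.9 -0.1  2.1]
32.0 11.14 dx3.8 err [ 0.3  0.1 -0.9] [-7.9 -0.3  3.4]
34.0 11.41 dx3.9 err [ 0.4  0.1 -0.9] [-9.2 -0.5  2.9]
36.0 11.67 dx3.6 err [ 0.5  0.1 -0.7] [-9.  -0.   3.3]
38.0 11.93 dx3.3 err [ 0.5  0.1 -0.6] [-7.8 -0.7  3.2]
40.0 12.19 dx3.4 err [ 0.6  0.1 -0.5] [-8.1  0.9  3.7]
42.0 12.45 dx3.4 err [ 0.7  0.1 -0.4] [-8.2  1.1  4.5]
44.0 12.71 dx3.3 err [ 0.9  0.1 -0.3] [-8.  -0.1  4.2]
46.0 12.97 dx3.3 err [ 1.   0.1 -0.2] [-8.3 -0.2  5.5]
48.0 13.22 dx2.7 err [ 1.1  0.1 -0. ] [-6.5  0.1  4.8]
50.0 13.48 dx2.6 err [1.3 0.1 0.1] [-6.1  0.2  5.2]
52.0 13.74 dx2.6 err [2.4 0.  0.1] [-3.9 -0.2  3.2]
54.0 14.02 dx3.1 err [ 3.8 -0.   0.2] [-1.3 -0.3  2. ]
56.0 14.31 dx4.3 err [ 5.  -0.1  0.1] [-1.5 -0.1  0.5]
58.0 14.6 dx5.4 err [ 5.9 -0.   0.1] [-0.2  0.5  1.2]
60.0 14.9 dx6.9 err [7.3 0.  0.1] [-0.1  1.   0.6]
62.0 15.2 dx8.4 err [ 8.8 -0.   0.1] [-0.8 -0.5  0.3]
64.0 15.48 dx9.0 err [ 9.4 -0.   0.1] [-1.2  0.3  0.6]
66.0 15.73 dx4.0 err [ 3.9 -0.   0.1] [ 0.1 -0.5  0.4]
68.0 16.03 dx5.3 err [ 5.7 -0.   0.1] [-1.7 -0.4  0.7]
70.0 16.32 dx6.1 err [ 6.5 -0.   0.1] [-1.1 -0.3 -0.1]
72.0 16.61 dx7.1 err [ 7.4 -0.   0.1] [-0.1 -0.2 -0.3]
74.0 16.91 dx8.3 err [ 8.6 -0.   0. ] [-0.5 -0.6 -0.9]
76.0 17.19 dx9.0 err [ 9.4 -0.   0.1] [-0.3 -0.3  0.8]
78.0 17.46 dx9.0 err [ 9.3 -0.   0.1] [-0.2  0.  -0. ]
80.0 17.73 dx9.0 err [ 9.3 -0.   0.1] [-0.4  0.6 -0.4]
9.0
```

View pics/s3.png

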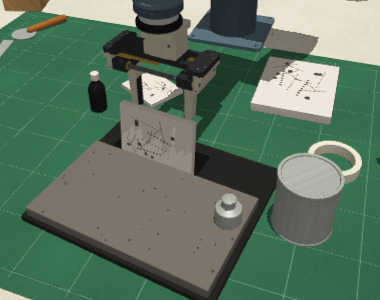

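In the picture the board stands nearly upright against the slab (crop px 158,135), its worn face toward the slab and the fingers behind it. Next is a slow forward push near the top to tip it over.

```bash
python3 - <<'E'
from h import *
for x in range(-136,-89,3):
    s=robot.move_linear(s2w(x,-35,116),speed=30,f_stop=12); f=F(); print(round(robot.current_t(),2),x,s,tcp().round(1),f.round(1))
    if s: break
robot.sleep(.6)
cv2.imwrite("pics/s4.png",cam("scene")["img"][100:400,100:480])
E
```

```text
18.13 -136 False [-136.3  -35.   115.6] [ 0.1 -0.3 -0. ]
18.38 -133 False [-132.6  -35.   116.1] [0.4 1.  0.1]
18.63 -130 False [-129.7  -35.   116. ] [ 0.3 -0.2 -0.6]
18.88 -127 False [-126.8  -35.   116. ] [-0.   0.1 -0.9]
19.13 -124 False [-123.9  -35.   116. ] [-0.2  0.2  0.5]
19.38 -121 False [-120.8  -35.   116. ] [-0.9  0.7 -0.7]
19.63 -118 False [-117.8  -35.   116. ] [ 0.2 -0.1  1.1]
19.88 -115 False [-114.8  -35.   116. ] [-1.1 -0.   0.2]
20.13 -112 False [-111.8  -35.   116. ] [-0.1 -0.2 -0.2]
20.38 -109 False [-108.8  -35.   116. ] [-0.4  0.1  0.7]
20.63 -106 False [-105.8  -35.   116. ] [-0.1 -0.1 -0.6]
20.88 -103 False [-102.8  -35.   116. ] [ 0.3 -0.3  0.2]
21.13 -100 False [-99.8 -35.  116. ] [-0.3 -0.8  0.6]
21.38 -97 False [-96.8 -35.  116. ] [-0.  -0.   0.2]
21.63 -94 False [-93.8 -35.  116. ] [ 0.5 -0.4  0.4]
21.88 -91 False [-90.8 -35.  116. ] [ 0.2  0.3 -0. ]
```

View pics/s4.png

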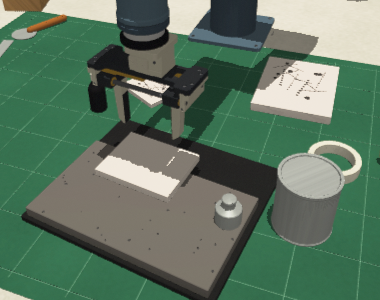

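The board has tipped over onto the slab, clean face up (crop px 150,172), its near part still hanging over the front. Now I'll back off, drop behind it and slide it on.

```bash
python3 - <<'E'
from h import *
robot.move_linear(s2w(-185,-35,116),speed=150)
robot.move_linear(s2w(-185,-35,38),speed=120,f_stop=8)
print(robot.current_t(),tcp(),F())
s=robot.move_linear(s2w(-69,-35,38),speed=45,f_stop=12); print(s,robot.current_t(),tcp(),F(),robot.current_ft_torque())
if not s:
    robot.move_linear(s2w(-100,-35,38),speed=80)
    robot.move_linear(s2w(-100,-35,180),speed=150)
    robot.move_ptp(s2w(-300,150,250),[np.pi,0,SYAW])
    robot.sleep(.3); print(robot.current_t())
d=cam("top"); im=d["img"]
m=cv2.morphologyEx((im.min(2)>120).astype(np.uint8),cv2.MORPH_CLOSE,np.ones((5,5)))
n,l,st,c=cv2.connectedComponentsWithStats(m)
for i in range(1,n):
    if 800<st[i,4]<12000 and 220<c[i,0]<340 and 90<c[i,1]<200:
        b=cv2.boxPoints(cv2.minAreaRect(cv2.findContours((l==i).astype(np.uint8),0,1)[0][0])); w=px2w(d,b,47); print(b.round(1).tolist(),w2s(w).round(1).tolist())
cv2.imwrite("pics/t5.png",cv2.resize(im[75:285,140:390],None,fx=2.8,fy=2.8))
E
```

```text
24.1083 [-184.30365148  -35.03823308   38.3442368 ] [ 0.47585646 -0.12125173  0.3240903 ]
False 26.8333 [-69.05169275 -34.99143055  38.08620084] [-0.02258101  0.92512101 -0.51198943] [-0.05830815  0.27082474 -0.022487  ]
29.8583
[[202.39999389648438, 154.5], [210.10000610351562, 91.5999984741211], [336.70001220703125, 107.0999984741211], [329.1000061035156, 170.0]] [[-100.6, 162.8], [73.5, 170.3], [74.3, -167.6], [-99.6, -165.5]]
```

View pics/t5.png

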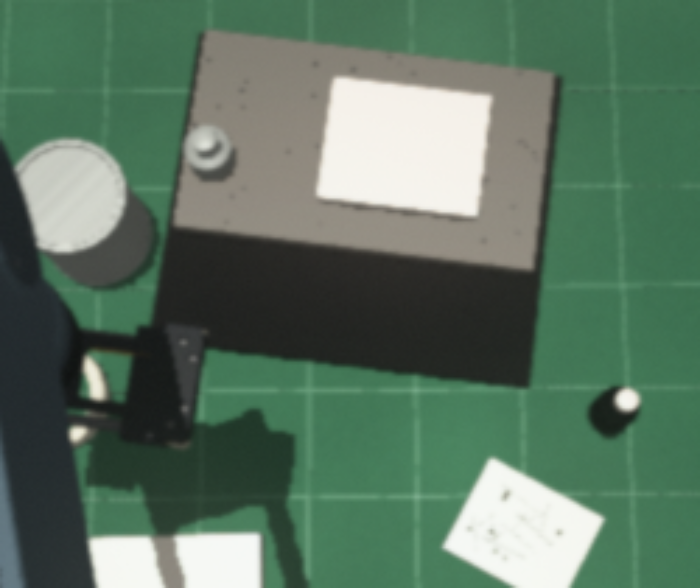

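The picture shows the board square on the slab at crop px (405,146), clean face up and well inside every edge. The weight, tin, tape and bottle stand where they did, and the arm is clear. Handing in.

```bash
python3 -c "
from bench import robot
print(robot.hand_in())"
```

```text
the job is handed in; nothing more can be done
None
```

The board lies on the slab, clean face up and square, with no part over any edge; the highest force I read while in contact with it was about 14 N, the weight, tape, bottle and tin stayed put, and I handed in at about 30 s.

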